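Shim a rocking serving stand

ROBOT

A 6-joint arm with a two-finger parallel gripper is mounted at the origin on a cart in front of the work surface, level with it; the furniture and walls round the work are solid. World frame = base frame: x ahead of the robot, y to its left, z up, the work surface at z = 0. Lengths are in m, angles in degrees, forces in N, time in s.
With the tool pointing down it reaches from about 0.25 to 0.725 m from the base axis. Payload 9.7 kg.
Tool frame: the origin (TCP) lies midway between the tips of the shut fingers; the grasp point (between the pads) lies 19 mm behind it; z points along the fingers, y is the line along which they close (so a half turn about z gives the same grasp; the last joint's range is limited). The gripper opens to 85 mm and grips with 20 to 120 N. Pads are 22 mm wide; open, the fingers measure 114 mm over their backs; the gripper's body (76 mm by 85 mm) begins 54 mm behind the grasp point. The pads swing forward as they close: fully open they stand 13 mm farther back than shut.
Start: joints at [-68.583, 4.979, 10.078, 95.1, 0, 90], TCP at [0.201, -0.512, 0.231] pointing down, gripper open.
Joint ranges: [-179.16, 179.16], [-48.56, 103.87], [-65.8, 70.77], [-126.05, 130.52], [-82.76, 87.17], [-180, 180]. Speed limits (degrees/s): [127.2, 127.2, 147.25, 180, 180, 180].

INTERFACE

Orientations are given as [roll, pitch, yaw] about the fixed x, y, z axes, in that order (R = Rz(yaw) Ry(pitch) Rx(roll)).
In Python, from workcell import * gives the robot as it stands.
- The arm moves only by the tool servo_tool, never from a script. Its argument "moves" is a list of rows, each a list of 4 numbers: the shift along the world's x, y, z in a scale on which 1.0 is 1000 mm, then the turn about the world's z in normalised numbers (1 is 360 degrees). A call has 1 to 20 rows; each row is the pose to reach, as a shift and turn from the pose commanded when the call began; what a row does not reach only later rows make up. A row lasts 1/12 s, in which the tool goes at most 41.7 mm and 7.16 degrees, less where a joint would pass 70% of its speed; a pose out of reach is approached as far as the arm can. A call with a gripper value outside its range is refused whole. "claw" is the closure, from 0 (fully open) to 1 (shut), set as the call begins (left out, the last holds). The fingers move at their own pace and stop on an object; "force" is the grip in N (left out, the last holds). Time passes only in rows, so rows that repeat a pose let the fingers close. It gives the time, the measured TCP pose, the force, the opening and the grip force at its end, in the units of the state.
- get_obs(): the state, without advancing time (a new reading comes with each control period).
- camera(name): name is "side" or "top"; returns the picture (420x560x3 uint8, red, green, blue); there is no depth.
- get_calibration(name): a dict with "fx", "fy", "cx", "cy" (pixels), "rvec" (rotation vector, rad) and "tvec" (3), from world to camera coordinates, as OpenCV has them. Camera axes: x right, y down, z forward; pixel columns grow to the right and rows downward; lengths in m; the calibration is good to about 2 mm. A picture is of the moment at which its call begins. get_calibration takes no time and is no camera call.
- job_done(): hands the job in; it is judged then, once.
The state is a dict: "time": time; "q": joint angles; "qd": joint speeds; "joint_efforts": joint torques, N m; "ee_pos": TCP position; "tcp_rot": TCP orientation; "wrist_force": force on the tool from outside, world axes, zero at the start; "torque": the same for the moment, N m; "opening": finger opening in m; "grasp_force": force on a finger pad.
Only numpy, scipy, OpenCV 4.12 (cv2) and the standard library are available. Lean on these libraries where they do the work, as an engineer would, in place of code of your own. Each camera call takes 0.05 s, during which the arm holds its last target. There are 200 camera calls.

TASK

The serving stand rocks because one foot, at the corner nearest the robot and to its left, does not reach the table. Slide the flat metal shim under that foot and leave it there, then gently slide the orange tapered shim in on top of it, thin end first, just until it sits snug and carries the foot, without shoving the stand or jacking it up. Let go, then press down lightly on the board right above that foot to make sure the stand no longer rocks; leave the jar and the other things alone.

Things in the scene. Friction and masses are not known exactly. Their poses are not given: they have to be found in the camera images.
- stand: Low serving stand, loose, 2.5 kg: wooden board 125 (x) x 225 (y) x 16 mm, top 66 mm above the table, on a dark steel frame (underside 40 mm up) with four 18 mm legs at x = +-45, y = +-95 mm on rubber glides 22 mm across. Origin at table level under the board's middle; -x its front (toward the robot), +y its left. It rests level on three feet; the front-left one hangs free.
- stand_corner (a point): Point on the board's top, 66 mm up, right above the axis of the short front-left foot; axes as the stand's. That foot is seized, hanging 9 to 13 mm above the table, how much is not told; its flat face is 10 mm across. 2 to 4 N down here tips the stand until it is shimmed; 5 to 8 N are a fair test.
- flat_shim: Flat shim: metal plate 90 (x) x 60 (y) x 5 mm, 0.15 kg; origin centre of underside, +x its leading end. Blue upright grip fin on the tail at x = -32, y = 0: 24 long (x) x 10 thick (y), from 5 to 30 mm above the underside. Goes freely under the foot; put in from the stand's left it leaves the front free for the tapered shim.
- wedge_shim: Orange tapered shim 120 (x) x 26 (y) mm, 0.04 kg; origin mid-length on its flat underside, +x the thin end: 2 mm thick at x = 60, 10 mm from x = -20 to the tail. Upright grip fin at x = -46, y = 0: 22 (x) x 10 (y) mm, top 33 mm up. On the flat shim it binds 20 to 65 mm under the foot; a push of 3 to 5 N makes it snug, over 8 N jacks up the stand. Slick, but holds when let go.
- load_jar: Glass jar with dark lid, 74 mm across, 93 mm tall, 0.45 kg, loose on the back right part of the stand's board; origin at the centre of its underside.
- green_lid_jar: Glass jar with green lid, 74 mm across, 83 mm tall, bystander right of the stand; origin centre of underside.

How it is judged:
By the outcome, as a careful person would: the job done as asked, in the order asked, and still so for the second after the job is handed in, with the robot touching nothing.
It also fails if it takes over 72 s, if anything falls off the work surface, if the arm or the gripper's body presses on something with over 40 N, if the wrist force passes 120 N, or if a joint passes its speed limit or range.

## Working session

There is one attempt and no reset: what is moved stays moved. The work goes in short steps, Python scripts to look and compute and a tool call to move; the robot and the scene stay as the last step left them, time stands still between calls to the robot, and variables do not carry over. Pictures are saved under pics/ and viewed, at most 10 in all, crops included, and the job is handed in when it is done.

Besides the shell and the picture viewer there is one more tool, called after "Emit:" by a JSON object that holds its "op" and its "data". servo_tool: Moves the arm, as the interface text tells. Its arguments: {"type":"object","properties":{"moves":{"type":"array","items":{"type":"array","items":{"type":"number"}}},"claw":{"type":"number"},"force":{"type":"number"}},"required":["moves"]}

```bash
ls; mkdir -p pics; python3 - <<'E'
from workcell import *
import cv2
for n in("side","top"):
    cv2.imwrite(f"pics/{n}0.png",camera(n)[:,:,::-1]); print(n,get_calibration(n))
print(get_obs())
E
```

```text
pics
side {'fx': 407.77979241378443, 'fy': 407.77979241378443, 'cx': 276.33818534082775, 'cy': 206.47751502262588, 'rvec': array([ 2.22591584, -0.13092527,  0.05593587]), 'tvec': array([-0.58072545,  0.1121416 ,  0.82370224])}
top {'fx': 396.1844473784672, 'fy': 396.1844473784672, 'cx': 277.32162034497776, 'cy': 209.98912144736113, 'rvec': array([ 2.20210131, -2.1591318 ,  0.12696228]), 'tvec': array([0.03191074, 0.57563362, 0.86110679])}
{'time': 0.1, 'q': array([-6.85808894e+01,  5.00738866e+00,  1.00407290e+01,  9.50991413e+01,
       -1.84923617e-04,  9.00011283e+01]), 'qd': array([ 0.12522253, -0.12871708,  0.11669383,  0.0366312 ,  0.02939271,
       -0.02553639]), 'joint_efforts': array([ 5.16763102e-04, -5.21560192e+01,  4.65654230e+01,  1.60751684e-02,
       -3.28006900e-05, -7.76198476e-06]), 'ee_pos': array([ 0.20078177, -0.51183461,  0.23067487]), 'tcp_rot': array([-1.79934199e+02,  1.86219245e-04,  2.14179826e+01]), 'wrist_force': array([ 0.5012978 , -0.37942865,  0.68340107]), 'torque': array([-0.01503979,  0.03133878,  0.02134038]), 'grasp_force': 0.0, 'opening': 0.08544233159754205}
```

View pics/side0.png

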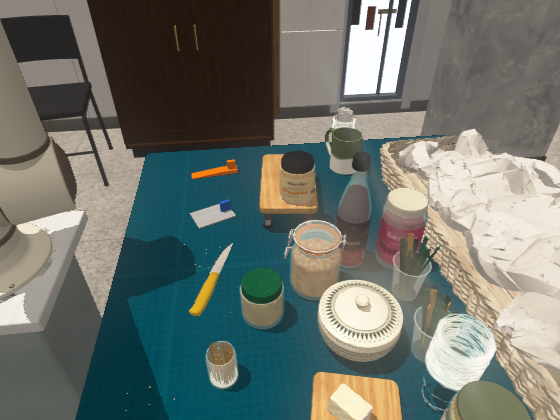

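View pics/top0.png

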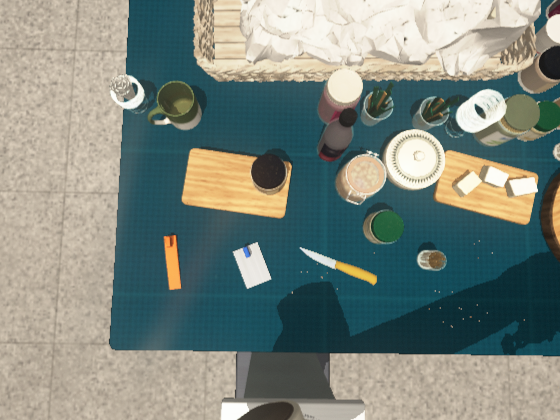

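Side view: orange shim about (215,170), flat shim (212,215) with its fin at (225,206), stand (290,185), foot visible at (267,222). Top view: orange shim (172,262), flat shim (252,265), stand (237,183). Next I'll enlarge both views.

```bash
python3 - <<'E'
import cv2
t=cv2.imread("pics/top0.png")[140:300,150:310]
s=cv2.imread("pics/side0.png")[140:240,180:330]
cv2.imwrite("pics/tc.png",cv2.resize(t,None,fx=3.75,fy=3.75,interpolation=cv2.INTER_CUBIC))
cv2.imwrite("pics/sc.png",cv2.resize(s,None,fx=5.33333,fy=5.33333,interpolation=cv2.INTER_CUBIC))
E
```

```text
(no output)
```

View pics/tc.png

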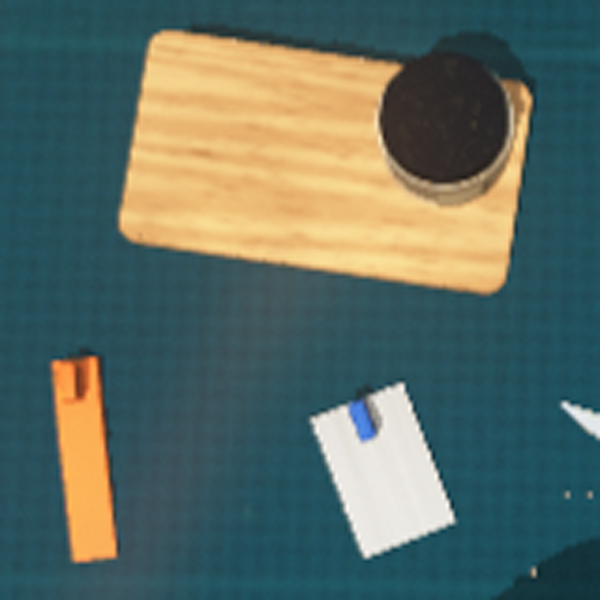

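View pics/sc.png

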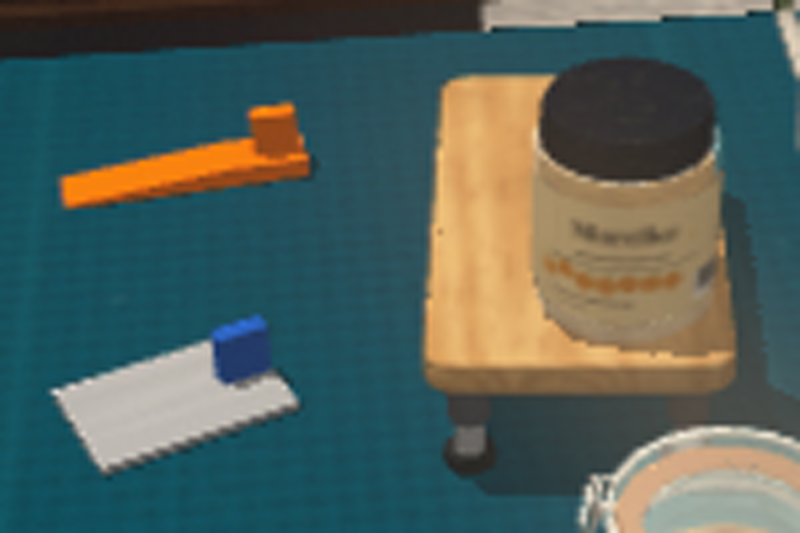

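```bash
cat > fit.py <<'E'
import numpy as np, cv2
from scipy.optimize import least_squares
from workcell import *
C={n:get_calibration(n) for n in("side","top")}
def proj(n,P):
    c=C[n];K=np.array([[c["fx"],0,c["cx"]],[0,c["fy"],c["cy"]],[0,0,1.]])
    return cv2.projectPoints(np.float64(P).reshape(-1,3),c["rvec"],c["tvec"],K,None)[0][:,0]
def world(p,P):
    c,s=np.cos(p[3]),np.sin(p[3]);P=np.float64(P)/1000
    return np.c_[p[0]+c*P[:,0]-s*P[:,1],p[1]+s*P[:,0]+c*P[:,1],p[2]+P[:,2]]
def fit(obs,p0,fixz=None):
    # obs: (view, px(2), local mm)
    def r(p):
        if fixz is not None:p=np.r_[p[:2],fixz,p[3]]
        return np.concatenate([(proj(n,world(p,[l]))[0]-px) for n,px,l in obs])
    s=least_squares(r,p0,loss="soft_l1");e=r(s.x).reshape(-1,2)
    print("pose",s.x[:3].round(4),"yaw",np.degrees(s.x[3]).round(2));print(e.round(1).tolist());return s.x
E
cat > f0.py <<'E'
from fit import *
T=lambda u,v:np.array([(u+.5)/3.75-.5+150,(v+.5)/3.75-.5+140])
S=lambda u,v:np.array([(u+.5)/5.33333-.5+180,(v+.5)/5.33333-.5+140])
st=[("top",T(118.5,240),(-62.5,112.5,66)),("top",T(507,296),(-62.5,-112.5,66)),("top",T(534,84),(62.5,-112.5,66)),("top",T(155,28),(62.5,112.5,66)),
("side",S(440,76),(-62.5,112.5,66)),("side",S(424,363),(-62.5,-112.5,66)),("side",S(737,359),(62.5,-112.5,66))]
fl=[("top",T(310,418),(-45,-30,5)),("top",T(404,382),(-45,30,5)),("top",T(456,522),(45,30,5)),("top",T(366,558),(45,-30,5)),("top",T(361,419),(-32,0,30)),
("side",S(52,392),(45,-30,5)),("side",S(106,470),(45,30,5)),("side",S(298,402),(-45,30,5)),("side",S(240,325),(-32,0,30))]
we=[("top",T(52,361),(-60,-13,10)),("top",T(98,355),(-60,13,10)),("top",T(118,556),(60,13,2)),("top",T(73,563),(60,-13,2)),
("side",S(61,178),(60,-13,2)),("side",S(66,206),(60,13,2)),("side",S(309,160),(-60,13,10)),("side",S(272,107),(-46,0,33))]
for o,p in((st,[.5,.3,0,-.1]),(fl,[.35,.2,0,3.4]),(we,[.35,.35,0,3.1])):
    fit(o,p);fit(o,p,0.)
E
python3 f0.py
```

```text
pose [ 6.279e-01  1.315e-01 -6.000e-04] yaw -7.05
[[-0.5, 0.4], [-0.0, 0.5], [0.8, 0.3], [-0.7, 0.3], [0.8, -0.8], [0.1, 0.0], [1.2, 0.8]]
pose [ 0.6278  0.1313 -0.0182] yaw -7.04
[[-0.4, 0.5], [0.1, 0.5], [0.9, 0.2], [-0.7, 0.3], [0.8, -1.0], [0.1, -0.1], [1.2, 0.6]]
pose [ 0.45    0.098  -0.0023] yaw 202.78
[[0.2, 0.6], [-0.3, 0.4], [0.3, 0.1], [-0.4, 0.5], [0.3, 0.8], [0.9, -0.3], [0.1, -0.2], [1.2, -0.1], [0.6, 0.4]]
pose [ 4.50e-01  9.73e-02 -2.00e-04] yaw 202.83
[[0.4, 0.6], [-0.1, 0.4], [0.6, 0.1], [-0.1, 0.5], [0.6, 0.8], [0.8, -0.9], [0.0, -0.8], [1.1, -0.8], [0.6, -0.2]]
pose [ 0.4529  0.2778 -0.0017] yaw 187.5
[[0.4, 0.8], [-0.3, 1.1], [-0.2, 0.6], [0.3, 0.0], [0.7, -0.2], [0.6, -0.1], [0.5, -0.4], [0.8, 0.3]]
pose [0.453  0.277  0.0027] yaw 187.5
[[0.6, 0.8], [-0.2, 1.1], [0.0, 0.6], [0.4, 0.1], [0.7, -0.5], [0.6, -0.5], [0.5, -0.8], [0.7, -0.1]]
```

Measured poses, with free-fit heights within 2 mm of the table as they should be:
- Stand: (0.628, 0.1315), yaw −7.05°, which puts the foot at (0.595, 0.231).
- Flat shim: fin at (0.4795, 0.110), yaw 202.8°.
- Wedge: (0.453, 0.2775), yaw 187.5°.

Now the move to above the flat shim's fin.

The rows are not in the units I measure in: shifts go in shares of 1000 mm and turns go in shares of 360 degrees. I convert before sending: 62.2 cm is 0.622, 27.9 cm is 0.279, 0.024 rad is 0.0038.

Emit:
{"op": "servo_tool", "data": {"moves": [[0.279, 0.622, -0.1, 0.0038], [0.279, 0.622, -0.1, 0.0038], [0.279, 0.622, -0.1, 0.0038], [0.279, 0.622, -0.1, 0.0038], [0.279, 0.622, -0.1, 0.0038], [0.279, 0.622, -0.1, 0.0038], [0.279, 0.622, -0.1, 0.0038], [0.279, 0.622, -0.1, 0.0038], [0.279, 0.622, -0.1, 0.0038], [0.279, 0.622, -0.1, 0.0038], [0.279, 0.622, -0.1, 0.0038], [0.279, 0.622, -0.1, 0.0038], [0.279, 0.622, -0.1, 0.0038], [0.279, 0.622, -0.1, 0.0038], [0.279, 0.622, -0.1, 0.0038], [0.279, 0.622, -0.1, 0.0038], [0.279, 0.622, -0.1, 0.0038], [0.279, 0.622, -0.1, 0.0038], [0.279, 0.622, -0.1, 0.0038], [0.279, 0.622, -0.1, 0.0038]], "claw": 0}}

```text
time: 1.77
ee_pos: [0.4794, 0.1096, 0.1311]
tcp_rot: [180.0, 0.1, 22.8]
wrist_force: [-0.4, -0.4, -1.1]
opening: 0.0855
grasp_force: 0.0
```

Scaled: -12.1 cm is -0.121, -11.6 cm is -0.116.

Emit:
{"op": "servo_tool", "data": {"moves": [[0, 0, -0.03, 0], [0, 0, -0.06, 0], [0, 0, -0.085, 0], [0, 0, -0.105, 0], [0, 0, -0.116, 0], [0, 0, -0.121, 0], [0, 0, -0.121, 0], [0, 0, -0.121, 0]]}}

```text
time: 2.43
ee_pos: [0.4804, 0.1097, 0.0115]
tcp_rot: [180.0, -0.1, 22.8]
wrist_force: [-0.7, 1.0, 1.4]
opening: 0.0852
grasp_force: 0.0
```

Emit:
{"op": "servo_tool", "data": {"moves": [[0, 0, 0, 0], [0, 0, 0, 0], [0, 0, 0, 0], [0, 0, 0, 0], [0, 0, 0, 0], [0, 0, 0, 0], [0, 0, 0, 0], [0, 0, 0, 0], [0, 0, 0, 0], [0, 0, 0, 0], [0, 0, 0, 0], [0, 0, 0, 0]], "claw": 1, "force": 50}}

```text
time: 3.43
ee_pos: [0.48, 0.1101, 0.0105]
tcp_rot: [-180.0, -0.0, 22.8]
wrist_force: [-0.4, 1.3, 4.2]
opening: 0.0086
grasp_force: 49.7
```

Scaled: 24.1 cm is 0.241, 11.5 cm is 0.115, 1.05 rad is 0.1671.

Emit:
{"op": "servo_tool", "data": {"moves": [[0, 0, 0.02, 0], [0, 0, 0.05, 0], [0, 0, 0.08, 0], [0, 0, 0.1, 0], [0.02, 0.04, 0.1, 0.0191], [0.035, 0.07, 0.1, 0.0382], [0.05, 0.1, 0.1, 0.0573], [0.065, 0.13, 0.1, 0.0764], [0.08, 0.16, 0.1, 0.0955], [0.09, 0.19, 0.1, 0.1146], [0.1, 0.215, 0.1, 0.1337], [0.11, 0.235, 0.1, 0.1528], [0.115, 0.241, 0.1, 0.1671], [0.115, 0.241, 0.1, 0.1671], [0.115, 0.241, 0.07, 0.1671], [0.115, 0.241, 0.04, 0.1671], [0.115, 0.241, 0.02, 0.1671], [0.115, 0.241, 0.01, 0.1671], [0.115, 0.241, 0.01, 0.1671], [0.115, 0.241, 0.01, 0.1671]]}}

```text
time: 5.1
ee_pos: [0.5947, 0.3504, 0.0207]
tcp_rot: [-180.0, 0.0, 82.9]
wrist_force: [-0.6, 0.5, -1.5]
opening: 0.009
grasp_force: 49.0
```

```bash
python3 - <<'E'
from workcell import *
import cv2,numpy as np
o=get_obs();print(o["ee_pos"],o["tcp_rot"],o["wrist_force"])
s=camera("side")[120:240,180:330,::-1];t=camera("top")[140:260,140:290,::-1]
cv2.imwrite("pics/a.png",np.hstack([cv2.resize(s,(400,320),interpolation=2),cv2.resize(t,(400,320),interpolation=2)]))
E
```

```text
[0.59470242 0.3504474  0.02069102] [-1.79984777e+02  2.23976752e-02  8.28507223e+01] [-0.64125388  0.54624788 -1.49478637]
```

View pics/a.png

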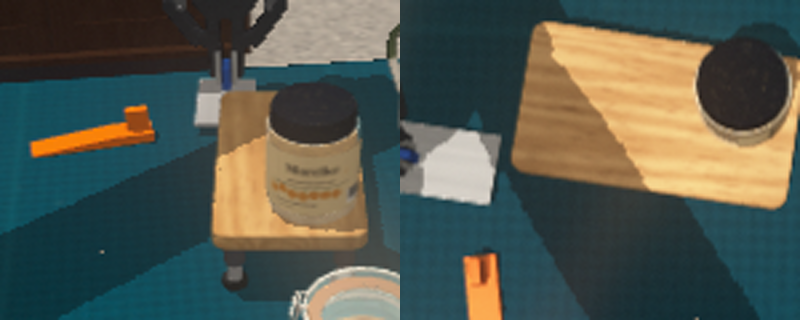

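The plate is held square to the stand's left side, with its leading edge at about (502,133)–(492,205) in the right half. I'll check that against the prediction.

```bash
python3 - <<'E'
from fit import *
T=lambda u,v:np.array([(u-400+.5)/2.6667-.5+140,(v+.5)/2.6667-.5+140])
yaw=np.radians(262.95);c=np.array([.5947,.3504])+.032*np.array([np.cos(yaw),np.sin(yaw)])
for z in(.008,.012):print(proj("top",world([*c,z,yaw],[(45,30,5),(45,-30,5)])).round(1).tolist())
print(T(502,133),T(492,205))
a=[("top",T(502,133),(45,30,5)),("top",T(492,205),(45,-30,5))]
def r(p):return np.concatenate([proj("top",world([p[0],p[1],.010,p[2]],[l]))[0]-x for _,x,l in a])
s=least_squares(r,[*c,yaw]).x;print("fit centre",s[:2],np.degrees(s[2]),"pred",c)
E
```

```text
[[177.9, 191.0], [173.5, 217.0]]
[[177.5, 190.8], [173.1, 216.9]]
[177.93701954 189.56187423] [174.18706641 216.56153673]
fit centre [0.59147434 0.31766535] 264.5981526968843 pred [0.59077247 0.31864194]
```

Scaled: -7.4 cm is -0.074, -0.92 cm is -0.0092.

Emit:
{"op": "servo_tool", "data": {"moves": [[0, 0, -0.005, 0], [0, 0, -0.009, 0], [0, 0, -0.009, 0], [-0.0012, -0.01, -0.009, 0], [-0.0025, -0.02, -0.009, 0], [-0.0037, -0.03, -0.009, 0], [-0.0045, -0.036, -0.009, 0], [-0.0052, -0.042, -0.009, 0], [-0.006, -0.048, -0.009, 0], [-0.0067, -0.054, -0.009, 0], [-0.0075, -0.06, -0.009, 0], [-0.0082, -0.066, -0.009, 0], [-0.009, -0.072, -0.009, 0], [-0.0092, -0.074, -0.009, 0], [-0.0092, -0.074, -0.009, 0], [-0.0092, -0.074, -0.009, 0]]}}

```text
time: 6.53
ee_pos: [0.5857, 0.277, 0.0114]
tcp_rot: [180.0, -0.0, 82.9]
wrist_force: [0.1, -0.7, -1.9]
opening: 0.0093
grasp_force: 49.0
```

Scaled: -0.12 cm is -0.0012, -0.08 cm is -0.0008.

Emit:
{"op": "servo_tool", "data": {"moves": [[0, 0, -0.0008, 0], [0, 0, -0.0012, 0], [0, 0, -0.0012, 0]]}}

```text
time: 6.78
ee_pos: [0.5858, 0.2773, 0.0106]
tcp_rot: [180.0, -0.0, 83.0]
wrist_force: [-1.0, -0.4, 4.4]
opening: 0.0089
grasp_force: 49.7
```

Scaled: 13 cm is 0.13, 10 cm is 0.1.

Emit:
{"op": "servo_tool", "data": {"moves": [[0, 0, 0, 0], [0, 0, 0, 0], [0, 0, 0, 0], [0, 0, 0, 0], [0, 0, 0, 0], [0, 0, 0.01, 0], [0, 0, 0.03, 0], [0, 0, 0.06, 0], [0, 0, 0.1, 0], [0, 0, 0.13, 0], [0, 0, 0.13, 0]], "claw": 0.5}}

```text
time: 7.7
ee_pos: [0.5878, 0.278, 0.1488]
tcp_rot: [179.5, -0.3, 83.0]
wrist_force: [1.0, -0.6, 1.3]
opening: 0.0424
grasp_force: 0.0
```

Scaled: -8.7 cm is -0.087, 0.65 cm is 0.0065, -1.315 rad is -0.2093.

Emit:
{"op": "servo_tool", "data": {"moves": [[-0.02, 0.001, 0, -0.0191], [-0.04, 0.003, 0, -0.0382], [-0.06, 0.005, 0, -0.0573], [-0.087, 0.0065, 0, -0.0764], [-0.087, 0.0065, 0, -0.0955], [-0.087, 0.0065, 0, -0.1146], [-0.087, 0.0065, 0, -0.1337], [-0.087, 0.0065, 0, -0.1528], [-0.087, 0.0065, 0, -0.1719], [-0.087, 0.0065, 0, -0.191], [-0.087, 0.0065, 0, -0.2093], [-0.087, 0.0065, 0, -0.2093], [-0.087, 0.0065, 0, -0.2093], [-0.087, 0.0065, 0, -0.2093]]}}

```text
time: 8.87
ee_pos: [0.5326, 0.1745, 0.1409]
tcp_rot: [-176.0, 0.3, 16.2]
wrist_force: [-0.7, -0.1, 0.6]
opening: 0.0427
grasp_force: 0.0
```

```bash
python3 - <<'E'
from workcell import *
import cv2,numpy as np
s=camera("side")[120:240,180:330,::-1];t=camera("top")[140:260,140:290,::-1]
cv2.imwrite("pics/b.png",np.hstack([cv2.resize(s,(400,320),interpolation=2),cv2.resize(t,(400,320),interpolation=2)]))
E
```

```text
(no output)
```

View pics/b.png

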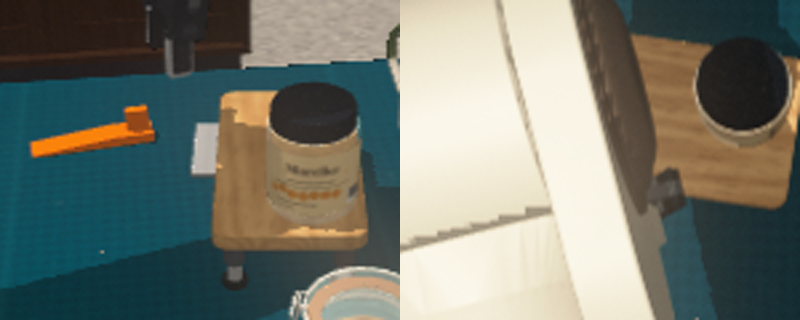

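The flat shim's front edge shows in front of the stand at about (205,150) in the left half, so it is under the corner. The arm is off its target, so I'll check the joints.

```bash
python3 - <<'E'
from workcell import *
o=get_obs()
for k in("time","q","qd","ee_pos","tcp_rot","wrist_force"):print(k,o[k].round(2) if k!="time" else o[k])
E
```

```text
time 8.9667
q [ 16.08   5.75   0.84  85.37   3.92 179.94]
qd [ 2.02  0.35  0.22 -0.07  1.01 -0.05]
ee_pos [0.53 0.17 0.14]
tcp_rot [-176.08    0.29   16.14]
wrist_force [-0.25 -0.41 -0.16]
```

Joint 6 is at its limit at this yaw, so I'll take the half-turn-equivalent grasp (yaw 187.5°) instead.

Scaled: 1.2 rad is 0.191.

Emit:
{"op": "servo_tool", "data": {"moves": [[0, 0, 0, 0.0191], [0, 0, 0, 0.0382], [0, 0, 0, 0.0573], [0, 0, 0, 0.0764], [0, 0, 0, 0.0955], [0, 0, 0, 0.1146], [0, 0, 0, 0.1337], [0, 0, 0, 0.1528], [0, 0, 0, 0.1719], [0, 0, 0, 0.191], [0, 0, 0, 0.191], [0, 0, 0, 0.191]]}}

```text
time: 9.97
ee_pos: [0.5321, 0.1762, 0.1404]
tcp_rot: [-176.0, 0.3, 84.9]
wrist_force: [-0.4, 0.2, -0.1]
opening: 0.0429
grasp_force: 0.0
```

Pushing joint 6 to its limit left a 4° tilt in the commanded pose. I'll remove it by mirroring: turn round to the opposite end of joint 6 and overshoot slightly.

Scaled: 10 cm is 0.1, 9 cm is 0.09, 2.4 rad is 0.382.

Emit:
{"op": "servo_tool", "data": {"moves": [[-0.01, 0.01, 0, 0.0191], [-0.02, 0.025, 0, 0.0382], [-0.03, 0.04, 0, 0.0573], [-0.04, 0.055, 0, 0.0764], [-0.05, 0.07, 0, 0.0955], [-0.06, 0.08, 0, 0.1146], [-0.07, 0.09, 0, 0.1337], [-0.08, 0.1, 0, 0.1528], [-0.08, 0.1, 0, 0.1719], [-0.08, 0.1, 0, 0.191], [-0.08, 0.1, 0, 0.2101], [-0.08, 0.1, 0, 0.2292], [-0.08, 0.1, 0, 0.2483], [-0.08, 0.1, 0, 0.2674], [-0.08, 0.1, 0, 0.2865], [-0.08, 0.1, 0, 0.3056], [-0.08, 0.1, 0, 0.3247], [-0.08, 0.1, 0, 0.3438], [-0.08, 0.1, 0, 0.3629], [-0.08, 0.1, 0, 0.382]]}}

```text
time: 11.63
ee_pos: [0.4521, 0.2758, 0.1404]
tcp_rot: [-176.0, 0.4, -137.3]
wrist_force: [-0.4, 0.1, 0.2]
opening: 0.043
grasp_force: 0.0
```

Scaled: 2.4 rad is 0.382.

Emit:
{"op": "servo_tool", "data": {"moves": [[0, 0, 0, 0.0191], [0, 0, 0, 0.0382], [0, 0, 0, 0.0573], [0, 0, 0, 0.0764], [0, 0, 0, 0.0955], [0, 0, 0, 0.1146], [0, 0, 0, 0.1337], [0, 0, 0, 0.1528], [0, 0, 0, 0.1719], [0, 0, 0, 0.191], [0, 0, 0, 0.2101], [0, 0, 0, 0.2292], [0, 0, 0, 0.2483], [0, 0, 0, 0.2674], [0, 0, 0, 0.2865], [0, 0, 0, 0.3056], [0, 0, 0, 0.3247], [0, 0, 0, 0.3438], [0, 0, 0, 0.3629], [0, 0, 0, 0.382]]}}

```text
time: 13.3
ee_pos: [0.4521, 0.2757, 0.1404]
tcp_rot: [-176.0, 0.3, 0.2]
wrist_force: [0.7, -0.5, 1.3]
opening: 0.0428
grasp_force: 0.0
```

```bash
python3 - <<'E'
from workcell import *
o=get_obs()
for k in("q","ee_pos","tcp_rot"):print(k,o[k].round(3))
E
```

```text
q [  29.411   -0.432   -5.639   83.125    3.648 -150.69 ]
ee_pos [0.452 0.276 0.14 ]
tcp_rot [-1.76003e+02  3.30000e-01  1.66000e-01]
```

Scaled: 0.7 rad is 0.1114.

Emit:
{"op": "servo_tool", "data": {"moves": [[0, 0, 0, 0.0191], [0, 0, 0, 0.0382], [0, 0, 0, 0.0573], [0, 0, 0, 0.0732], [0, 0, 0, 0.0796], [0, 0, 0, 0.0844], [0, 0, 0, 0.0891], [0, 0, 0, 0.0939], [0, 0, 0, 0.0987], [0, 0, 0, 0.1035], [0, 0, 0, 0.1082], [0, 0, 0, 0.1114], [0, 0, 0, 0.1114], [0, 0, 0, 0.1114]]}}

```text
time: 14.47
ee_pos: [0.4173, 0.3229, 0.1401]
tcp_rot: [-177.9, 0.4, 36.5]
wrist_force: [0.7, -0.8, -0.0]
opening: 0.0426
grasp_force: 0.0
```

```bash
python3 - <<'E'
from workcell import *
o=get_obs()
for k in("q","ee_pos","tcp_rot"):print(k,o[k].round(3))
E
```

```text
q [  36.608    1.422   -3.741   85.216    2.091 -179.932]
ee_pos [0.417 0.323 0.14 ]
tcp_rot [-177.909    0.382   36.54 ]
```

Scaled: 0.21 rad is 0.0334.

Emit:
{"op": "servo_tool", "data": {"moves": [[0, 0, 0, 0.0048], [0, 0, 0, 0.0095], [0, 0, 0, 0.0143], [0, 0, 0, 0.0191], [0, 0, 0, 0.0239], [0, 0, 0, 0.0286], [0, 0, 0, 0.0334], [0, 0, 0, 0.0334], [0, 0, 0, 0.0334]]}}

```text
time: 15.22
ee_pos: [0.3703, 0.3703, 0.1401]
tcp_rot: [-179.8, 0.4, 44.8]
wrist_force: [1.1, -0.9, 0.4]
opening: 0.0429
grasp_force: 0.0
```

```bash
python3 - <<'E'
from workcell import *
o=get_obs()
for k in("q","ee_pos","tcp_rot"):print(k,o[k].round(3))
E
```

```text
q [ 4.49050e+01  9.62000e-01 -4.19200e+00  8.52920e+01  1.68000e-01
 -1.79942e+02]
ee_pos [0.37 0.37 0.14]
tcp_rot [-179.832    0.446   44.848]
```

The tilt is gone (0.2° left). Next: to the wedge fin at (0.4986, 0.2835), yaw 187.5°.

Scaled: 12.83 cm is 0.1283, -8.68 cm is -0.0868, -1.68 rad is -0.2674.

Emit:
{"op": "servo_tool", "data": {"moves": [[0.01, -0.007, 0, -0.0191], [0.02, -0.014, 0, -0.0382], [0.03, -0.021, 0, -0.0573], [0.04, -0.028, 0, -0.0764], [0.05, -0.035, 0, -0.0955], [0.06, -0.042, 0, -0.1146], [0.07, -0.049, 0, -0.1337], [0.08, -0.056, 0, -0.1528], [0.09, -0.063, 0, -0.1719], [0.1, -0.07, 0, -0.191], [0.11, -0.076, 0, -0.2101], [0.12, -0.082, 0, -0.2292], [0.1283, -0.0868, 0, -0.2483], [0.1283, -0.0868, 0, -0.2674], [0.1283, -0.0868, 0, -0.2865], [0.1283, -0.0868, 0, -0.3056], [0.1283, -0.0868, 0, -0.3247], [0.1283, -0.0868, 0, -0.3438], [0.1283, -0.0868, 0, -0.3629], [0.1283, -0.0868, 0, -0.382]]}}

```text
time: 16.88
ee_pos: [0.4996, 0.2826, 0.1401]
tcp_rot: [-179.9, 0.4, -93.1]
wrist_force: [-0.5, 0.4, -0.0]
opening: 0.0425
grasp_force: 0.0
```

Scaled: -8 cm is -0.08, -6 cm is -0.06, -1.393 rad is -0.2217.

Emit:
{"op": "servo_tool", "data": {"moves": [[0, 0, 0, -0.0191], [0, 0, 0, -0.0382], [0, 0, 0, -0.0573], [0, 0, 0, -0.0764], [0, 0, 0, -0.0955], [0, 0, 0, -0.1146], [0, 0, 0, -0.1337], [0, 0, 0, -0.1528], [0, 0, 0, -0.1719], [0, 0, -0.01, -0.191], [0, 0, -0.025, -0.2101], [0, 0, -0.04, -0.2217], [0, 0, -0.06, -0.2217], [0, 0, -0.08, -0.2217], [0, 0, -0.08, -0.2217]]}}

```text
time: 18.13
ee_pos: [0.4977, 0.2816, 0.0561]
tcp_rot: [-179.7, 0.1, -172.6]
wrist_force: [-1.0, 0.3, -0.4]
opening: 0.0426
grasp_force: 0.0
```

Scaled: -4.5 cm is -0.045, 0.15 cm is 0.0015.

Emit:
{"op": "servo_tool", "data": {"moves": [[0.001, 0.0015, 0, 0], [0.001, 0.0015, -0.02, 0], [0.001, 0.0015, -0.035, 0], [0.001, 0.0015, -0.042, 0], [0.001, 0.0015, -0.045, 0], [0.001, 0.0015, -0.045, 0], [0.001, 0.0015, -0.045, 0]]}}

```text
time: 18.72
ee_pos: [0.5011, 0.2845, 0.0163]
tcp_rot: [-179.9, 0.5, -172.6]
wrist_force: [-0.3, 0.8, 1.0]
opening: 0.0427
grasp_force: 0.0
```

Emit:
{"op": "servo_tool", "data": {"moves": [[0, 0, 0, 0], [0, 0, 0, 0], [0, 0, 0, 0], [0, 0, 0, 0], [0, 0, 0, 0], [0, 0, 0, 0], [0, 0, 0, 0], [0, 0, 0, 0]], "claw": 1, "force": 40}}

```text
time: 19.38
ee_pos: [0.501, 0.2845, 0.016]
tcp_rot: [-179.9, 0.5, -172.6]
wrist_force: [-0.1, -0.1, 6.0]
opening: 0.009
grasp_force: 40.9
```

Scaled: 8.5 cm is 0.085, -3.7 cm is -0.037, 2.14 rad is 0.3406.

Emit:
{"op": "servo_tool", "data": {"moves": [[0, 0, 0.02, 0], [0, 0, 0.05, 0], [0, 0, 0.08, 0.0159], [-0.005, -0.005, 0.085, 0.035], [-0.01, -0.01, 0.085, 0.0541], [-0.015, -0.015, 0.085, 0.0732], [-0.02, -0.02, 0.085, 0.0923], [-0.025, -0.025, 0.085, 0.1114], [-0.03, -0.03, 0.085, 0.1305], [-0.036, -0.037, 0.085, 0.1496], [-0.036, -0.037, 0.085, 0.1687], [-0.036, -0.037, 0.085, 0.1878], [-0.036, -0.037, 0.085, 0.2069], [-0.036, -0.037, 0.085, 0.226], [-0.036, -0.037, 0.085, 0.2451], [-0.036, -0.037, 0.085, 0.2642], [-0.036, -0.037, 0.085, 0.2833], [-0.036, -0.037, 0.085, 0.3024], [-0.036, -0.037, 0.085, 0.3215], [-0.036, -0.037, 0.085, 0.3406]]}}

```text
time: 21.05
ee_pos: [0.4643, 0.2471, 0.0999]
tcp_rot: [-179.9, 0.5, -49.6]
wrist_force: [-0.0, 0.0, -0.4]
opening: 0.0094
grasp_force: 40.1
```

Scaled: -7.2 cm is -0.072, -6.5 cm is -0.065, 0.75 rad is 0.1194.

Emit:
{"op": "servo_tool", "data": {"moves": [[0, 0, 0, 0.0191], [0, 0, 0, 0.0382], [0, 0, 0, 0.0573], [0, 0, 0, 0.0764], [0, 0, 0, 0.0955], [0, 0, 0, 0.1114], [0, 0, 0, 0.1194], [0, 0, -0.03, 0.1194], [0, 0, -0.05, 0.1194], [0, 0, -0.065, 0.1194], [0, 0, -0.072, 0.1194], [0, 0, -0.072, 0.1194], [0, 0, -0.072, 0.1194]]}}

```text
time: 22.13
ee_pos: [0.4645, 0.2472, 0.0285]
tcp_rot: [-179.9, 0.5, -7.0]
wrist_force: [0.9, 0.5, -0.2]
opening: 0.0089
grasp_force: 40.1
```

```bash
python3 - <<'E'
from workcell import *
import cv2,numpy as np
o=get_obs();print(o["ee_pos"],o["tcp_rot"],o["wrist_force"],o["q"])
s=camera("side")[140:220,210:310,::-1];t=camera("top")[150:250,145:245,::-1]
cv2.imwrite("pics/c.png",np.hstack([cv2.resize(s,(400,320),interpolation=2),cv2.resize(t,(400,400),interpolation=2)[:320]]))
E
```

```text
[0.46454329 0.24718637 0.02847813] [-179.86399863    0.451256     -7.00873902] [ 0.91386003  0.49188067 -0.16215396] [  27.81767985    3.1103085   -14.40528007   72.77717439    0.36934943
 -145.17398919]
```

View pics/c.png

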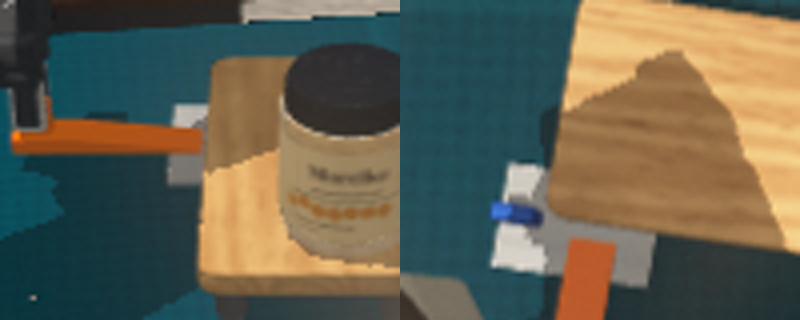

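The wedge tip is at about (593,240) in the right half, lined up with the plate just in front of the board. The plate's front corners are at (491,265) and (650,287). Checking numerically.

```bash
cat > f1.py <<'E'
from fit import *
T=lambda u,v:np.array([(u-400+.5)/4-.5+145,(v+.5)/4-.5+150])
def rel(p):
    d=np.array(p[:2])-[.628,.1315];a=np.radians(-7.05);return (1e3*np.array([np.cos(a)*d[0]+np.sin(a)*d[1],-np.sin(a)*d[0]+np.cos(a)*d[1]])-[-45,95]).round(1)
fl=[("top",T(491,265),(-45,-30,5)),("top",T(650,287),(45,-30,5)),("top",T(508,163),(-45,30,5))]
p=fit(fl,[.58,.245,0,-1.69],0.);print("plate rel foot (stand mm)",rel(p))
print("front corners rel", rel(world(p,[(45,-30,5)])[0]))
def back(n,px,z):
    return least_squares(lambda q:proj(n,[[*q,z]])[0]-px,[.55,.25]).x
for c in((570,239),(616,241)):print("tip rel foot",rel(back("top",T(*c),.0145)))
E
python3 f1.py
```

```text
pose [ 0.5827  0.2451 -0.0057] yaw -96.4
[[0.3, 0.2], [-0.4, -0.1], [0.1, -0.1]]
plate rel foot (stand mm) [-13.9  12.1]
front corners rel [-43.4 -33.2]
tip rel foot [-23.5  13.3]
tip rel foot [-20.9 -12.5]
```

Emit:
{"op": "servo_tool", "data": {"moves": [[0, 0, -0.003, 0], [0, 0, -0.005, 0], [0, 0, -0.0065, 0], [0, 0, -0.0065, 0], [0, 0, -0.0065, 0]]}}

```text
time: 22.65
ee_pos: [0.4645, 0.2472, 0.0215]
tcp_rot: [-179.9, 0.5, -7.0]
wrist_force: [-0.0, 0.8, -0.8]
opening: 0.009
grasp_force: 40.1
```

Scaled: -0.1 cm is -0.001, -0.05 cm is -0.0005.

Emit:
{"op": "servo_tool", "data": {"moves": [[0, 0, -0.0005, 0], [0, 0, -0.001, 0], [0, 0, -0.001, 0], [0, 0, -0.001, 0]]}}

```text
time: 22.98
ee_pos: [0.4646, 0.2472, 0.0207]
tcp_rot: [-179.9, 0.4, -7.0]
wrist_force: [-0.5, -0.4, 0.9]
opening: 0.0091
grasp_force: 40.2
```

Scaled: 3.4 cm is 0.034, 3.1 cm is 0.031.

Emit:
{"op": "servo_tool", "data": {"moves": [[0.004, -0.0005, 0, 0], [0.008, -0.001, 0, 0], [0.012, -0.0015, 0, 0], [0.016, -0.002, 0, 0], [0.02, -0.0025, 0, 0], [0.024, -0.003, 0, 0], [0.028, -0.0035, 0, 0], [0.031, -0.0038, 0, 0], [0.034, -0.0042, 0, 0], [0.034, -0.0042, 0, 0]]}}

```text
time: 23.82
ee_pos: [0.4992, 0.2429, 0.0207]
tcp_rot: [-179.9, 0.4, -7.0]
wrist_force: [1.8, -0.8, 1.8]
opening: 0.009
grasp_force: 40.4
```

Scaled: 0.5 cm is 0.005, 0.4 cm is 0.004.

Emit:
{"op": "servo_tool", "data": {"moves": [[0.001, -0.0001, 0, 0], [0.002, -0.0002, 0, 0], [0.003, -0.0004, 0, 0], [0.004, -0.0005, 0, 0], [0.005, -0.0006, 0, 0], [0.005, -0.0006, 0, 0], [0.005, -0.0006, 0, 0]]}}

```text
time: 24.4
ee_pos: [0.5037, 0.2424, 0.0207]
tcp_rot: [-179.9, 0.4, -7.0]
wrist_force: [-0.6, -0.5, 3.9]
opening: 0.0089
grasp_force: 40.7
```

Scaled: 0.4 cm is 0.004, 0.3 cm is 0.003.

Emit:
{"op": "servo_tool", "data": {"moves": [[0.001, -0.0001, 0, 0], [0.002, -0.0002, 0, 0], [0.003, -0.0004, 0, 0], [0.004, -0.0005, 0, 0], [0.004, -0.0005, 0, 0], [0.004, -0.0005, 0, 0]]}}

```text
time: 24.9
ee_pos: [0.5077, 0.2419, 0.0207]
tcp_rot: [-179.9, 0.4, -7.0]
wrist_force: [-1.3, -1.4, 5.0]
opening: 0.0089
grasp_force: 40.8
```

Scaled: 0.4 cm is 0.004, 0.3 cm is 0.003.

Emit:
{"op": "servo_tool", "data": {"moves": [[0.001, -0.0001, 0, 0], [0.002, -0.0002, 0, 0], [0.003, -0.0004, 0, 0], [0.004, -0.0005, 0, 0], [0.004, -0.0005, 0, 0], [0.004, -0.0005, 0, 0]]}}

```text
time: 25.4
ee_pos: [0.5116, 0.2414, 0.0207]
tcp_rot: [-179.9, 0.4, -7.0]
wrist_force: [-2.2, 0.5, 4.9]
opening: 0.009
grasp_force: 40.9
```

Scaled: 0.03 cm is 0.0003.

Emit:
{"op": "servo_tool", "data": {"moves": [[0, 0, 0.0003, 0], [0, 0, 0.0003, 0], [0, 0, 0.0003, 0]]}}

```text
time: 25.65
ee_pos: [0.5117, 0.2414, 0.0208]
tcp_rot: [-179.9, 0.4, -7.0]
wrist_force: [0.6, 0.8, 2.2]
opening: 0.009
grasp_force: 40.5
```

Scaled: 0.3 cm is 0.003, 0.2 cm is 0.002.

Emit:
{"op": "servo_tool", "data": {"moves": [[0.001, -0.0001, 0, 0], [0.002, -0.0002, 0, 0], [0.003, -0.0004, 0, 0], [0.003, -0.0004, 0, 0], [0.003, -0.0004, 0, 0]]}}

```text
time: 26.07
ee_pos: [0.5147, 0.241, 0.0208]
tcp_rot: [-179.9, 0.4, -7.0]
wrist_force: [-0.9, 0.5, 3.4]
opening: 0.009
grasp_force: 40.6
```

Scaled: 0.3 cm is 0.003, -0.02 cm is -0.0002.

Emit:
{"op": "servo_tool", "data": {"moves": [[0.001, -0.0001, 0.0002, 0], [0.002, -0.0002, 0.0002, 0], [0.003, -0.0004, 0.0002, 0], [0.003, -0.0004, 0.0002, 0], [0.003, -0.0004, 0.0002, 0]]}}

```text
time: 26.48
ee_pos: [0.5177, 0.2405, 0.021]
tcp_rot: [-179.9, 0.4, -7.0]
wrist_force: [0.9, 0.7, 0.2]
opening: 0.009
grasp_force: 40.3
```

Scaled: 0.3 cm is 0.003, 0.2 cm is 0.002.

Emit:
{"op": "servo_tool", "data": {"moves": [[0.001, -0.0001, 0, 0], [0.002, -0.0002, 0, 0], [0.003, -0.0004, 0, 0], [0.003, -0.0004, 0, 0], [0.003, -0.0004, 0, 0]]}}

```text
time: 26.9
ee_pos: [0.5206, 0.2402, 0.021]
tcp_rot: [-179.9, 0.4, -7.0]
wrist_force: [-0.1, -0.6, 0.7]
opening: 0.0087
grasp_force: 40.2
```

Scaled: 0.3 cm is 0.003, 0.2 cm is 0.002.

Emit:
{"op": "servo_tool", "data": {"moves": [[0.001, -0.0001, 0, 0], [0.002, -0.0002, 0, 0], [0.003, -0.0004, 0, 0], [0.003, -0.0004, 0, 0], [0.003, -0.0004, 0, 0]]}}

```text
time: 27.32
ee_pos: [0.5235, 0.2398, 0.021]
tcp_rot: [-179.9, 0.5, -7.0]
wrist_force: [0.2, -0.4, -0.3]
opening: 0.0089
grasp_force: 40.1
```

Scaled: 0.3 cm is 0.003, 0.2 cm is 0.002.

Emit:
{"op": "servo_tool", "data": {"moves": [[0.001, -0.0001, 0, 0], [0.002, -0.0002, 0, 0], [0.003, -0.0004, 0, 0], [0.003, -0.0004, 0, 0], [0.003, -0.0004, 0, 0]]}}

```text
time: 27.73
ee_pos: [0.5266, 0.2394, 0.0211]
tcp_rot: [-179.9, 0.4, -7.0]
wrist_force: [0.4, -0.7, -0.7]
opening: 0.0092
grasp_force: 40.1
```

Scaled: 0.2 cm is 0.002, 0.1 cm is 0.001.

Emit:
{"op": "servo_tool", "data": {"moves": [[0.001, -0.0001, 0, 0], [0.002, -0.0002, 0, 0], [0.002, -0.0002, 0, 0], [0.002, -0.0002, 0, 0]]}}

```text
time: 28.07
ee_pos: [0.5286, 0.2392, 0.0211]
tcp_rot: [-179.9, 0.4, -7.0]
wrist_force: [0.2, -0.2, -0.9]
opening: 0.0093
grasp_force: 40.1
```

Scaled: 0.2 cm is 0.002, 0.1 cm is 0.001.

Emit:
{"op": "servo_tool", "data": {"moves": [[0.001, -0.0001, 0, 0], [0.002, -0.0002, 0, 0], [0.002, -0.0002, 0, 0], [0.002, -0.0002, 0, 0]]}}

```text
time: 28.4
ee_pos: [0.5306, 0.239, 0.0211]
tcp_rot: [-179.9, 0.4, -7.0]
wrist_force: [-0.1, -0.4, -0.8]
opening: 0.0087
grasp_force: 40.1
```

Emit:
{"op": "servo_tool", "data": {"moves": [[0.001, -0.0001, -0.0002, 0], [0.002, -0.0002, -0.0002, 0], [0.002, -0.0002, -0.0002, 0], [0.002, -0.0002, -0.0002, 0]]}}

```text
time: 28.73
ee_pos: [0.5327, 0.2388, 0.021]
tcp_rot: [-179.9, 0.4, -7.0]
wrist_force: [-0.1, -0.8, 1.2]
opening: 0.0087
grasp_force: 40.2
```

Scaled: 0.2 cm is 0.002, 0.1 cm is 0.001.

Emit:
{"op": "servo_tool", "data": {"moves": [[0.001, -0.0001, 0, 0], [0.002, -0.0002, 0, 0], [0.002, -0.0002, 0, 0], [0.002, -0.0002, 0, 0]]}}

```text
time: 29.07
ee_pos: [0.5347, 0.2386, 0.021]
tcp_rot: [-179.9, 0.4, -7.0]
wrist_force: [0.6, -0.1, 1.4]
opening: 0.0089
grasp_force: 40.3
```

Scaled: 0.2 cm is 0.002, 0.1 cm is 0.001.

Emit:
{"op": "servo_tool", "data": {"moves": [[0.001, -0.0001, 0, 0], [0.002, -0.0002, 0, 0], [0.002, -0.0002, 0, 0], [0.002, -0.0002, 0, 0]]}}

```text
time: 29.4
ee_pos: [0.5366, 0.2384, 0.021]
tcp_rot: [-179.9, 0.4, -7.0]
wrist_force: [-1.1, -0.2, 2.1]
opening: 0.0092
grasp_force: 40.5
```

Scaled: 0.2 cm is 0.002, 0.1 cm is 0.001.

Emit:
{"op": "servo_tool", "data": {"moves": [[0.001, -0.0001, 0, 0], [0.002, -0.0002, 0, 0], [0.002, -0.0002, 0, 0], [0.002, -0.0002, 0, 0]]}}

```text
time: 29.73
ee_pos: [0.5385, 0.2382, 0.021]
tcp_rot: [-179.9, 0.5, -7.0]
wrist_force: [-3.5, -0.2, 4.4]
opening: 0.0091
grasp_force: 40.7
```

Scaled: 0.2 cm is 0.002, 0.1 cm is 0.001.

Emit:
{"op": "servo_tool", "data": {"moves": [[0.001, -0.0001, 0, 0], [0.002, -0.0003, 0, 0], [0.002, -0.0003, 0, 0], [0.002, -0.0003, 0, 0]]}}

```text
time: 30.07
ee_pos: [0.5403, 0.238, 0.021]
tcp_rot: [-179.8, 0.5, -7.0]
wrist_force: [-3.8, -0.2, 4.9]
opening: 0.0091
grasp_force: 40.9
```

Scaled: 0.15 cm is 0.0015, 0.1 cm is 0.001.

Emit:
{"op": "servo_tool", "data": {"moves": [[0.001, -0.0001, 0, 0], [0.0015, -0.0002, 0, 0], [0.0015, -0.0002, 0, 0], [0.0015, -0.0002, 0, 0]]}}

```text
time: 30.4
ee_pos: [0.5414, 0.2378, 0.021]
tcp_rot: [-179.9, 0.5, -7.0]
wrist_force: [-6.8, 0.4, 6.2]
opening: 0.0088
grasp_force: 41.0
```

Scaled: -0.02 cm is -0.0002.

Emit:
{"op": "servo_tool", "data": {"moves": [[-0.0002, 0, 0, 0], [-0.0002, 0, 0, 0], [-0.0002, 0, 0, 0]]}}

```text
time: 30.65
ee_pos: [0.5415, 0.2378, 0.021]
tcp_rot: [-179.8, 0.5, -7.0]
wrist_force: [-4.3, 0.9, 6.0]
opening: 0.0088
grasp_force: 40.9
```

```bash
python3 - <<'E'
from workcell import *
import cv2,numpy as np
s=camera("side")[140:220,210:310,::-1];t=camera("top")[150:250,145:245,::-1]
print(get_obs()["wrist_force"])
cv2.imwrite("pics/d.png",np.hstack([cv2.resize(s,(400,320),interpolation=2),cv2.resize(t,(400,400),interpolation=2)[:320]]))
E
```

```text
[-5.57128254  0.51188259  5.78624971]
```

View pics/d.png

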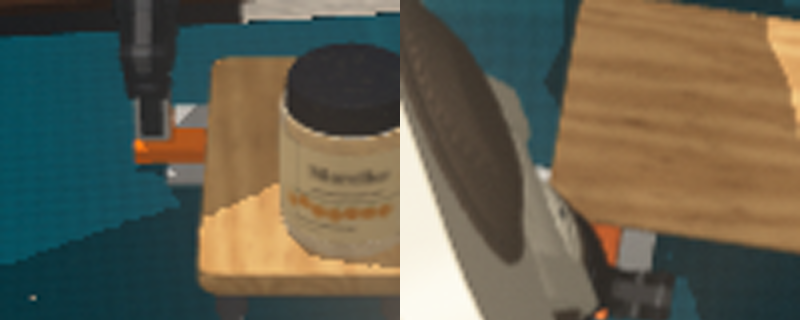

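The wedge now sits over the plate under the foot, and the stand hasn't moved: its edges are at (213,58) and (200,280), as before. The push is about 5 N, so it's snug. Releasing and retreating upward.

Emit:
{"op": "servo_tool", "data": {"moves": [[0, 0, 0, 0], [0, 0, 0, 0], [0, 0, 0, 0], [0, 0, 0, 0], [0, 0, 0, 0], [0, 0, 0.01, 0], [0, 0, 0.03, 0], [0, 0, 0.06, 0], [0, 0, 0.09, 0], [0, 0, 0.09, 0]], "claw": 0.6}}

```text
time: 31.58
ee_pos: [0.5441, 0.2387, 0.1182]
tcp_rot: [-179.6, 0.0, -7.0]
wrist_force: [0.9, 0.7, -0.3]
opening: 0.0346
grasp_force: 0.0
```

Scaled: 5.4 cm is 0.054, 4 cm is 0.04.

Emit:
{"op": "servo_tool", "data": {"moves": [[0.02, -0.002, 0, 0], [0.04, -0.005, 0, 0], [0.054, -0.0065, 0, 0], [0.054, -0.0065, 0, 0], [0.054, -0.0065, -0.01, 0], [0.054, -0.0065, -0.02, 0], [0.054, -0.0065, -0.028, 0], [0.054, -0.0065, -0.033, 0], [0.054, -0.0065, -0.033, 0], [0.054, -0.0065, -0.033, 0], [0.054, -0.0065, -0.033, 0]], "claw": 1}}

```text
time: 32.5
ee_pos: [0.5958, 0.2313, 0.0784]
tcp_rot: [-179.8, 0.4, -7.0]
wrist_force: [0.2, 0.0, 0.2]
opening: -0.0001
grasp_force: 0.0
```

Scaled: -1.1 cm is -0.011, -1 cm is -0.01.

Emit:
{"op": "servo_tool", "data": {"moves": [[-0.0005, 0, -0.004, 0], [-0.0005, 0, -0.008, 0], [-0.0005, 0, -0.01, 0], [-0.0005, 0, -0.011, 0], [-0.0005, 0, -0.011, 0], [-0.0005, 0, -0.011, 0]]}}

```text
time: 33.0
ee_pos: [0.5953, 0.2312, 0.0668]
tcp_rot: [-179.9, 0.5, -7.0]
wrist_force: [0.7, -0.1, -0.9]
opening: 0.0004
grasp_force: 0.0
```

Emit:
{"op": "servo_tool", "data": {"moves": [[0, 0, -0.0005, 0], [0, 0, -0.001, 0], [0, 0, -0.001, 0], [0, 0, -0.001, 0]]}}

```text
time: 33.33
ee_pos: [0.5953, 0.2312, 0.0659]
tcp_rot: [-179.9, 0.4, -7.0]
wrist_force: [0.1, 0.3, -0.2]
opening: 0.0
grasp_force: 0.0
```

Scaled: -0.05 cm is -0.0005, -0.03 cm is -0.0003.

Emit:
{"op": "servo_tool", "data": {"moves": [[0, 0, -0.0003, 0], [0, 0, -0.0005, 0], [0, 0, -0.0005, 0], [0, 0, -0.0005, 0]]}}

```text
time: 33.67
ee_pos: [0.5954, 0.2313, 0.0657]
tcp_rot: [-179.8, 0.4, -7.0]
wrist_force: [-1.3, -0.2, 2.9]
opening: -0.0004
grasp_force: 1.5
```

Scaled: -0.03 cm is -0.0003.

Emit:
{"op": "servo_tool", "data": {"moves": [[0, 0, -0.0003, 0], [0, 0, -0.0003, 0], [0, 0, -0.0003, 0]]}}

```text
time: 33.92
ee_pos: [0.5954, 0.2313, 0.0657]
tcp_rot: [-179.8, 0.4, -7.0]
wrist_force: [-2.2, -0.3, 5.2]
opening: -0.0001
grasp_force: 2.6
```

Scaled: -0.01 cm is -0.0001.

Emit:
{"op": "servo_tool", "data": {"moves": [[0, 0, -0.0001, 0], [0, 0, -0.0001, 0], [0, 0, -0.0001, 0], [0, 0, -0.0001, 0], [0, 0, -0.0001, 0], [0, 0, -0.0001, 0], [0, 0, -0.0001, 0], [0, 0, -0.0001, 0]]}}

```text
time: 34.58
ee_pos: [0.5954, 0.2313, 0.0657]
tcp_rot: [-179.8, 0.4, -7.0]
wrist_force: [-2.0, -2.2, 5.8]
opening: -0.0001
grasp_force: 2.9
```

Emit:
{"op": "servo_tool", "data": {"moves": [[0, 0, 0.001, 0], [0, 0, 0.004, 0], [0, 0, 0.015, 0], [0, 0, 0.04, 0], [0, 0, 0.08, 0], [-0.03, 0, 0.1, 0], [-0.07, -0.02, 0.11, 0], [-0.11, -0.05, 0.12, 0], [-0.15, -0.09, 0.13, 0], [-0.18, -0.13, 0.13, 0], [-0.2, -0.17, 0.13, 0], [-0.2, -0.2, 0.13, 0], [-0.2, -0.24, 0.13, 0], [-0.2, -0.28, 0.13, 0], [-0.2, -0.31, 0.13, 0], [-0.2, -0.31, 0.13, 0], [-0.2, -0.31, 0.13, 0]]}}

```text
time: 36.0
ee_pos: [0.3979, -0.0617, 0.1958]
tcp_rot: [179.3, 0.4, -8.4]
wrist_force: [0.2, -0.3, -0.7]
opening: -0.0
grasp_force: 0.0
```

```bash
python3 - <<'E'
from workcell import *
import cv2,numpy as np
s=camera("side")[140:220,210:310,::-1];t=camera("top")[150:250,145:245,::-1]
cv2.imwrite("pics/e.png",np.hstack([cv2.resize(s,(400,320),interpolation=2),cv2.resize(t,(400,400),interpolation=2)[:320]]))
E
```

```text
(no output)
```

View pics/e.png

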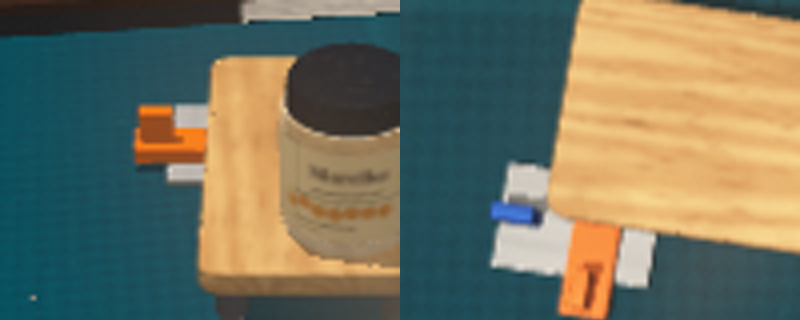

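The plate is still at (491,265)–(650,287), and the wedge sits on it under the foot with its tail at about (585,310). The board corner hasn't moved. The 5.8 N press gave no measurable sink (TCP z stayed at 0.0657), so I'm handing in.

```bash
python3 -c "
from workcell import *
print(job_done())"
```

```text
the job is handed in; nothing more can be done
None
```

The flat shim and the orange tapered shim are under the front-left foot, snug at about a 5 N push (one step briefly read 6.8 N); a 5.8 N press above that foot gave no measurable movement, and the job was handed in at about 36 s.

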